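# Sort the grease tins by weight

### The job

Three grease tins that look alike stand on the bench: one is full and two are nearly empty, and only their weight tells which. Stand the full tin in the dark grey metal drip tray and both nearly empty ones side by side in the red waste tray, upright and flat on the tray floor; set each tin down before letting go, do not drop it. Leave the other things on the bench where they are.

Things in the scene. Friction and masses are not known exactly. Their poses are not given: they have to be found in the camera images.
- tin_1: one of three outwardly identical closed grease tins: upright cylinder, yellow label band and grey press lid, 68 mm diameter, 61 mm high; origin at the centre of its underside, z up. One tin of the three is full (about 0.7 kg, 0.6 to 0.8), the other two are nearly empty (about 0.2 kg, at most 0.25)
- tin_2: one of three outwardly identical closed grease tins: upright cylinder, yellow label band and grey press lid, 68 mm diameter, 61 mm high; origin at the centre of its underside, z up. One tin of the three is full (about 0.7 kg, 0.6 to 0.8), the other two are nearly empty (about 0.2 kg, at most 0.25)
- tin_3: one of three outwardly identical closed grease tins: upright cylinder, yellow label band and grey press lid, 68 mm diameter, 61 mm high; origin at the centre of its underside, z up. One tin of the three is full (about 0.7 kg, 0.6 to 0.8), the other two are nearly empty (about 0.2 kg, at most 0.25)
- drip_tray: the square dark grey metal drip tray, fixed to the bench: 140 x 140 mm outside, 132 x 132 mm inside, floor 4 mm above the bench, rim 16 mm above the bench; origin at the centre of its underside, level with the bench top, x and y axes along its sides
- waste_tray: the oblong red plastic waste tray, fixed to the bench: 180 mm along its x axis and 240 mm along its y axis outside, 172 x 232 mm inside, floor 4 mm above the bench, rim 30 mm above the bench; origin at the centre of its underside, level with the bench top
- the_piston: bystander: small engine piston standing upright, 43 mm diameter, 49 mm high; origin at the centre of its underside
- plug: bystander: spark plug lying flat, 72 mm long along its y axis, 24 mm wide, 21 mm high; origin at the centre of its underside
Not all that is in view belongs to the job. Leave any green look-alike of the tin_3 alone. Leave any orange look-alike of the tin_2 alone.

How it is judged (in metres and radians):
At the end, for the whole second after the job is handed in: The full tin stands on the floor of the dark grey metal drip tray (its weight there over 4.5 N) and both nearly empty tins on the floor of the red waste tray (each under 3.5 N); all upright within 0.1 rad, within the walls, flat on the floor (within 6 mm in height) and at rest (((x of tin_1 in the frame of drip_tray between -0.036 and 0.036 m and y of tin_1 in the frame of drip_tray between -0.036 and 0.036 m and z of tin_1 in the frame of drip_tray between -0.002 and 0.01 m and contact force between tin_1 and drip_tray above 4.5 N) or (x of tin_1 in the frame of waste_tray between -0.056 and 0.056 m and y of tin_1 in the frame of waste_tray between -0.086 and 0.086 m and z of tin_1 in the frame of waste_tray between -0.002 and 0.01 m and contact force between tin_1 and waste_tray below 3.5 N)) and angle between each of tin_1, tin_2, tin_3's own z axis and vertical below 0.1 rad and linear speed of each of tin_1, tin_2, tin_3 below 0.02 m/s and ((x of tin_2 in the frame of drip_tray between -0.036 and 0.036 m and y of tin_2 in the frame of drip_tray between -0.036 and 0.036 m and z of tin_2 in the frame of drip_tray between -0.002 and 0.01 m and contact force between tin_2 and drip_tray above 4.5 N) or (x of tin_2 in the frame of waste_tray between -0.056 and 0.056 m and y of tin_2 in the frame of waste_tray between -0.086 and 0.086 m and z of tin_2 in the frame of waste_tray between -0.002 and 0.01 m and contact force between tin_2 and waste_tray below 3.5 N)) and ((x of tin_3 in the frame of drip_tray between -0.036 and 0.036 m and y of tin_3 in the frame of drip_tray between -0.036 and 0.036 m and z of tin_3 in the frame of drip_tray between -0.002 and 0.01 m and contact force between tin_3 and drip_tray above 4.5 N) or (x of tin_3 in the frame of waste_tray between -0.056 and 0.056 m and y of tin_3 in the frame of waste_tray between -0.086 and 0.086 m and z of tin_3 in the frame of waste_tray between -0.002 and 0.01 m and contact force between tin_3 and waste_tray below 3.5 N))); the robot touches nothing.
It fails at once if a tin falls or is thrown (faster than 0.6 m/s with no finger on it: a free drop of about 2 cm) ((linear speed of tin_1 above 0.6 m/s and contact force between tin_1 and the fingers below 0.05 N) or (linear speed of tin_2 above 0.6 m/s and contact force between tin_2 and the fingers below 0.05 N) or (linear speed of tin_3 above 0.6 m/s and contact force between tin_3 and the fingers below 0.05 N)).
It fails at once if the piston or the spark plug is moved by more than 3 cm (distance of any of the_piston, plug from where it was at the start of the episode above 0.03 m).
It also fails if it takes over 67 s, if anything falls off the work surface, if the arm or the gripper's body presses on something with over 40 N, if the wrist force passes 120 N, or if a joint passes its speed limit or range.

### The arm

A 7-joint arm with a two-finger parallel gripper is mounted at the origin on the work surface; the furniture and walls round the work are solid. World frame = base frame: x ahead of the robot, y to its left, z up, the work surface at z = 0. Lengths are in m, angles in degrees, forces in N, time in s.
With the tool pointing down it reaches from about 0.425 to 0.875 m from the base axis. Payload 4.7 kg.
Tool frame: the origin (TCP) lies at the very end of the fingers, on their centre line; the grasp point (between the pads) lies 19 mm behind it; z points along the fingers, y is the line along which they close (so a half turn about z gives the same grasp; the last joint's range is limited). The gripper opens to 87 mm and grips with 3 to 60 N. Pads are 19 mm wide; open, the fingers measure 117 mm over their backs; the gripper's body (75 mm by 190 mm) begins 51 mm behind the grasp point.
Start: joints at [-66.171, 18.392, -4.016, 83.108, 1.295, 78.541, -3.26], TCP at [0.254, 0.598, 0.223] pointing down, gripper open.
Joint ranges: [-163.93, 163.93], [-17.29, 119.83], [-79.2, 71.16], [3.27, 140.29], [-89.18, 269.18], [5.43, 117.66], [-154.24, 154.24]. Speed limits (degrees/s): [147.25, 147.25, 180, 180, 180, 180, 180].

### API

Orientations are given as [roll, pitch, yaw] about the fixed x, y, z axes, in that order (R = Rz(yaw) Ry(pitch) Rx(roll)).
In Python, from cell import get_obs, cams, ticket, finder gives the robot as it stands.
- The arm moves only by the shell command python3 -m creep 'ROWS' [FORCE]. ROWS is text: rows parted by semicolons, each of 5 numbers parted by spaces: the shift along the world's x, y, z in m, then the turn about the world's z in degrees, then the finger opening in m, from 0 to 0.087. A call has 1 to 8 rows; each row shifts and turns the commanded pose from where the row before left it; what a row does not reach is not made up. A row lasts 1/8 s, in which the tool goes at most 62.5 mm and 10.7 degrees, less where a joint would pass 70% of its speed; a pose out of reach is approached as far as the arm can. A call with a gripper value outside its range is refused whole. The fingers move at their own pace and stop on an object; FORCE is the grip in N (left out, the last holds). Time passes only in rows, so rows that do not move let the fingers close. It gives the time, the measured TCP pose, the force, the opening and the grip force at its end, in the units of the state.
- get_obs(): the state, without advancing time (a new reading comes with each control period).
- cams.read_camera(name): name is "scene" or "side" or "wrist"; returns the picture (384x512x3 uint8, red, green, blue); there is no depth.
- cams.calibration(name): a dict with "fx", "fy", "cx", "cy" (pixels), "extrinsics" (4x4, takes a point from world to camera coordinates). Camera axes: x right, y down, z forward; pixel columns grow to the right and rows downward; lengths in m; the calibration is good to about 2 mm. A picture is of the moment at which its call begins: read the wrist's pose just before it. calibration takes no time and is no camera call; for the wrist camera it gives the pose at the moment of the call.
- ticket.sign_off(): hands the job in; it is judged then, once.
Trained networks look in the newest picture that a camera, given by its name, has taken for a name from the list of things; names that differ only in an ending like _2 or _b are one class to them, and where a whole thing is asked for, a point or a joint stands for the part that bears it (a point fixed in the world has none). Each returns a list of dicts, best first, with "p" (0 to 1); they miss things now and then, are a little off and sometimes report something else, mostly with a low value. They report only what shows in the picture. A call takes as long as a camera call. They do not tell look-alikes from the thing itself.
- finder.masks_of(name, camera): "mask" (384x512 bool, what is visible of it) and "xy" ([column, row] in pixels, amid what is visible of it).
- finder.tip_of(name, camera): "xy" ([column, row] in pixels: a listed point, or the origin of a listed thing).
The state is a dict: "time_s": time; "qpos": joint angles; "joint_velocities": joint speeds; "effort": joint torques, N m; "tool_pos": TCP position; "tool_rot": TCP orientation; "force": force on the tool from outside, world axes, zero at the start; "wrist_torque": the same for the moment, N m; "grip_width": finger opening in m; "grasp_force": force on a finger pad.
Only numpy, scipy, OpenCV 4.12 (cv2) and the standard library are available. Lean on these libraries where they do the work, as an engineer would, in place of code of your own. Each camera call takes 0.05 s, during which the arm holds its last target. There are 200 camera calls.

## Working session

There is one attempt and no reset: what is moved stays moved. The work goes in short steps, Python scripts to look and compute and a shell command to move; the robot and the scene stay as the last step left them, time stands still between calls to the robot, and variables do not carry over. Pictures are saved under pics/ and viewed, at most 10 in all, crops included, and the job is handed in when it is done.

```bash
mkdir -p pics; python3 - <<'E'
from cell import get_obs,cams,finder
import cv2,numpy as np
ims=[]
for c in("scene","side"):
    im=cams.read_camera(c);ims.append(im)
    for n in("tin_1","drip_tray","waste_tray","the_piston","plug"):
        r=finder.masks_of(n,c); print(c,n,[(round(d["p"],2),np.round(d["xy"]).tolist(),int(d["mask"].sum())) for d in r][:7])
        r=finder.tip_of(n,c); print("   tip",[(round(d["p"],2),np.round(d["xy"],1).tolist()) for d in r][:7])
    k=cams.calibration(c);print(np.round(k["extrinsics"],3).tolist(),k["fx"])
    cv2.imwrite(f"pics/{c}0.png",im[:,:,::-1])
o=get_obs();print(o["time_s"],o["tool_pos"],o["tool_rot"],o["force"],o["grip_width"])
E
```

```text
scene tin_1 [(0.97, [224.0, 163.0], 461), (0.87, [243.0, 188.0], 509), (0.76, [389.0, 203.0], 488), (0.62, [284.0, 178.0], 443)]
   tip [(0.82, [383.2, 214.9]), (0.66, [281.3, 187.1]), (0.64, [226.2, 169.9]), (0.63, [243.6, 195.6])]
scene drip_tray []
   tip []
scene waste_tray [(0.91, [155.0, 224.0], 4121)]
   tip [(0.75, [156.8, 220.8])]
scene the_piston [(0.55, [200.0, 154.0], 163)]
   tip [(0.57, [202.3, 156.0]), (0.52, [225.8, 175.2])]
scene plug [(0.38, [187.0, 166.0], 53)]
   tip [(0.63, [184.5, 166.5])]
[[-0.531, -0.847, -0.003, 0.233], [-0.631, 0.398, -0.666, 0.317], [0.566, -0.352, -0.746, 1.044], [0.0, 0.0, 0.0, 1.0]] 391.0249324260499
side tin_1 [(0.97, [239.0, 250.0], 821), (0.94, [245.0, 181.0], 483), (0.94, [279.0, 163.0], 457), (0.85, [230.0, 307.0], 1058), (0.56, [264.0, 211.0], 633)]
   tip [(0.95, [278.6, 170.2]), (0.9, [229.0, 315.0]), (0.82, [267.0, 214.8]), (0.76, [240.0, 259.4]), (0.63, [243.2, 187.0])]
side drip_tray [(0.84, [311.0, 259.0], 2666)]
   tip [(0.57, [309.7, 260.0])]
side waste_tray [(0.82, [208.0, 144.0], 2213), (0.24, [309.0, 258.0], 2544)]
   tip [(0.66, [208.9, 144.2])]
side the_piston [(0.56, [295.0, 150.0], 191)]
   tip [(0.47, [297.7, 153.7])]
side plug [(0.61, [279.0, 146.0], 50)]
   tip [(0.51, [280.5, 147.4])]
[[0.802, -0.597, -0.007, -0.396], [-0.384, -0.507, -0.772, 0.188], [0.457, 0.622, -0.635, 1.002], [0.0, 0.0, 0.0, 1.0]] 384.0426257980603
1.1 [0.25420365 0.59826333 0.22260231] [1.79993287e+02 9.27792538e-04 1.56981936e+02] [-0.39271001  0.56085584 -0.02065621] 0.08718704529657963
```

View pics/scene0.png

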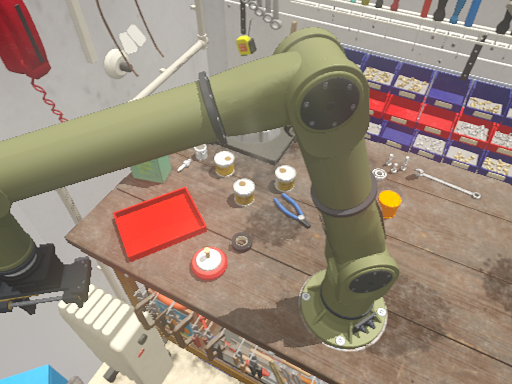

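View pics/side0.png

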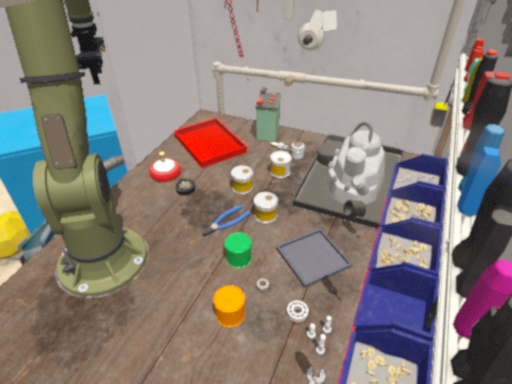

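The scene view shows the white/yellow tins at (224,163), (243,188) and (284,178), and the red waste tray at (158,223). The side view shows the same tins at (279,163), (245,181) and (264,211), the drip tray at (313,257), and the green and orange decoys at (238,250) and (229,306). I'll fit silhouettes in both views.

```bash
cat > h.py <<'E'
from cell import get_obs,cams,finder
import cv2,numpy as np
from scipy.optimize import minimize
def proj(P,k):
    E=np.array(k["extrinsics"]);c=P@E[:3,:3].T+E[:3,3]
    return np.c_[k["fx"]*c[:,0]/c[:,2]+k["cx"],k["fy"]*c[:,1]/c[:,2]+k["cy"]]
def sil(P,k):
    m=np.zeros((384*4,512*4),np.uint8);cv2.fillConvexPoly(m,cv2.convexHull(np.round(proj(P,k)*4+1.5).astype(np.int32)),1)
    return cv2.resize(m.astype(np.float32),(512,384),interpolation=cv2.INTER_AREA)
def cyl(r,h):
    a=np.linspace(0,2*np.pi,40,endpoint=False);c=np.c_[r*np.cos(a),r*np.sin(a)]
    return np.r_[np.c_[c,0*a],np.c_[c,0*a+h]]
def box(x,y,h): return np.array([[i*x/2,j*y/2,z] for i in(-1,1) for j in(-1,1) for z in(0,h)])
def place(S,p,yaw): 
    c,s=np.cos(yaw),np.sin(yaw);return S@np.array([[c,s,0],[-s,c,0],[0,0,1]])+p
def fit(S,views,x0,yaw=False,z=True):
    def f(v):
        p=np.array([v[0],v[1],v[2] if z else 0]);e=0
        for m,k in views:
            s=sil(place(S,p,v[3]*5 if yaw else 0),k);e+=1-np.minimum(s,m).sum()/np.maximum(s,m).sum()
        return e
    best=None
    for y in (np.arange(-90,90,22.5)*np.pi/180/5 if yaw else [0]):
        q=np.array([*x0,y]);sx=np.vstack([q]+[q+d for d in np.diag([.02,.02,.02,.05])])
        r=minimize(f,q,method="Nelder-Mead",options=dict(initial_simplex=sx,maxfev=250))
        if best is None or r.fun<best.fun:best=r
    v=best.x;return np.round([v[0],v[1],v[2],np.degrees(v[3]*5),best.fun/len(views)],4)
def bp(xy,k,z):
    E=np.array(k["extrinsics"]);R=E[:3,:3];o=-R.T@E[:3,3];d=R.T@np.array([(xy[0]-k["cx"])/k["fx"],(xy[1]-k["cy"])/k["fy"],1]);return o+d*(z-o[2])/d[2]
E
python3 - <<'E'
from h import *
K={c:cams.calibration(c) for c in("scene","side")};M={}
for c in K:
    cams.read_camera(c)
    for n in("tin_1","drip_tray","waste_tray","the_piston","plug"): M[c,n]=finder.masks_of(n,c)
def near(c,n,xy): return min(M[c,n],key=lambda d:np.hypot(*(np.array(d["xy"])-xy)))["mask"].astype(np.float32)
for a,b in(((224,163),(279,163)),((243,188),(245,181)),((284,178),(264,211))):
    v=[(near("scene","tin_1",a),K["scene"]),(near("side","tin_1",b),K["side"])]
    x0=bp(b,K["side"],.03);x0[2]=0
    print("tin",fit(cyl(.034,.061),v,x0),fit(cyl(.034,.061),v[:1],x0,z=False)[[0,1,4]],fit(cyl(.034,.061),v[1:],x0,z=False)[[0,1,4]])
x0=bp((209,144),K["side"],0)
v=[(near("scene","waste_tray",(155,224)),K["scene"]),(near("side","waste_tray",(209,144)),K["side"])]
print("waste",fit(box(.18,.24,.03),v,x0,True),fit(box(.18,.24,.03),v,x0,True,False))
x0=bp((310,259),K["side"],0);v=[(near("side","drip_tray",(310,259)),K["side"])]
print("drip",fit(box(.14,.14,.016),v,x0,True),fit(box(.14,.14,.016),v,x0,True,False))
for n,a,b in(("the_piston",(201,154),(296,150)),("plug",(186,166),(279,146))): print(n,bp(a,K["scene"],.02),bp(b,K["side"],.02))
print("green/orange",bp((238,250),K["side"],.03),bp((229,306),K["side"],.03),"box",bp((267,138),K["side"],0),bp((295,158),K["side"],.05))
E
```

```text
tin [6.10300e-01 1.89000e-02 3.40000e-03 1.40677e+01 1.32900e-01] [0.6165 0.0162 0.1162] [0.6134 0.0225 0.131 ]
tin [4.6460e-01 2.7900e-02 1.0000e-04 4.7104e+00 8.2000e-02] [0.4685 0.0265 0.0916] [0.4635 0.0277 0.0585]
tin [ 4.4400e-01 -1.1800e-01  1.5000e-03 -5.3435e+00  7.3600e-02] [ 0.4464 -0.1197  0.0768] [ 0.4449 -0.1165  0.0651]
waste [ 5.1050e-01  3.0410e-01  1.6000e-03 -5.2977e+00  2.9400e-02] [ 5.1180e-01  3.0490e-01 -4.2000e-03 -5.9122e+00  3.0100e-02]
drip [ 4.4350e-01 -3.1910e-01 -4.1000e-03 -9.3532e+00  2.0100e-02] [ 4.4080e-01 -3.2170e-01  7.9000e-03 -9.9532e+01  2.0300e-02]
the_piston [0.71098768 0.0585979  0.02      ] [0.72129227 0.06229223 0.02      ]
plug [0.68435891 0.13076325 0.02      ] [0.68981644 0.1185199  0.02      ]
green/orange [ 0.28747681 -0.20471148  0.03      ] [ 0.17734428 -0.32837944  0.03      ] box [0.70860905 0.21198347 0.        ] [ 0.65614771 -0.00394531  0.05      ]
```

```bash
python3 -m creep '0.021 -0.055 -0.005 -8 0.087;0.021 -0.055 -0.005 -8 0.087;0.021 -0.055 -0.005 -8 0.087;0.021 -0.055 -0.005 -8 0.087;0.021 -0.055 -0.005 -8 0.087;0.021 -0.055 -0.005 -8 0.087;0.021 -0.055 -0.005 -8 0.087;0.021 -0.055 -0.005 -8 0.087' 25 && python3 -m creep '0.021 -0.055 0 -5 0.087;0.021 -0.055 0 0 0.087;0 0 0 0 0.087;0 0 0 0 0.087'
python3 - <<'E'
from h import *
k=cams.calibration("wrist");im=cams.read_camera("wrist");cv2.imwrite("pics/w1.png",im[:,:,::-1])
for d in finder.masks_of("tin_1","wrist"):
    p=bp(d["xy"],k,.045);print(round(d["p"],2),d["xy"],p, fit(cyl(.034,.061),[(d["mask"].astype(np.float32),k)],[p[0],p[1],0],z=False))
o=get_obs();print(o["time_s"],o["tool_pos"],o["tool_rot"],o["force"],o["qpos"])
E
```

```text
time_s: 2.7
tool_pos: [0.4228, 0.1565, 0.1829]
tool_rot: [179.9, -0.0, 92.7]
force: [1.7, -0.0, -0.0]
grip_width: 0.0872
grasp_force: 0.0
time_s: 3.2
tool_pos: [0.4641, 0.0488, 0.1827]
tool_rot: [-180.0, -0.0, 88.0]
force: [0.7, -0.4, -0.7]
grip_width: 0.0867
grasp_force: 0.0
0.93 [229.3, 313.2] [ 0.43600835 -0.10826208  0.045     ] [ 4.4100e-01 -1.2090e-01 -4.7000e-03  8.9172e+00  5.2120e-01]
0.7 [390.5, 203.2] [0.6062088  0.01804859 0.045     ] [ 6.1020e-01  1.5300e-02 -3.0000e-03  8.0818e+00  3.1000e-02]
0.69 [248.6, 200.6] [0.46266989 0.0258938  0.045     ] [ 4.61800e-01  2.48000e-02 -2.00000e-03  1.65735e+01  3.69000e-02]
3.3 [0.46386948 0.04975286 0.18255641] [-1.79994983e+02 -1.64468560e-02  8.81245592e+01] [-0.39439229  0.54164643 -0.24361135] [-36.24375788  -3.73846417  26.05120485 112.09685046   1.71456894
  71.27196862 -12.66681392]
```

View pics/w1.png

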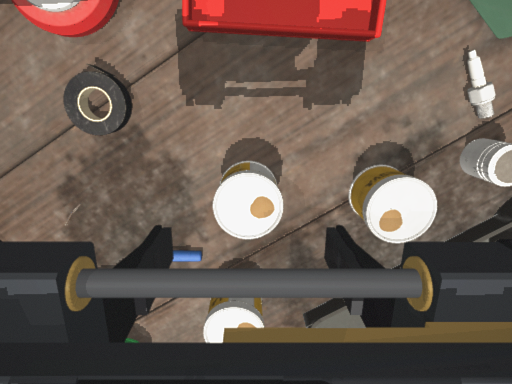

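The wrist view shows tin lids at (248,205), (395,205) and (235,325), and the piston at (490,162), clear of them. The tin positions match the first fit to within about 3 mm. Grasping B first.

```bash
python3 -m creep '-0.002 -0.025 0 0 0.087;0 0 -0.05 0 0.087;0 0 -0.05 0 0.087;0 0 -0.04 0 0.087;0 0 -0.026 0 0.087;0 0 0 0 0.087;0 0 0 0 0.087' && python3 -m creep '0 0 0 0 0.06;0 0 0 0 0.06;0 0 0 0 0.06;0 0 0 0 0.06;0 0 0 0 0.06;0 0 0 0 0.06' 25 && python3 -m creep '0 0 0.01 0 0.06;0 0 0.02 0 0.06;0 0 0.03 0 0.06;0 0 0.04 0 0.06;0 0 0 0 0.06;0 0 0 0 0.06;0 0 0 0 0.06;0 0 0 0 0.06'
```

```text
time_s: 4.18
tool_pos: [0.463, 0.0241, 0.0176]
tool_rot: [179.9, -0.0, 88.1]
force: [-0.1, -0.2, 0.8]
grip_width: 0.0869
grasp_force: 0.0
time_s: 4.92
tool_pos: [0.4625, 0.0234, 0.0172]
tool_rot: [180.0, -0.0, 88.0]
force: [-1.6, 1.2, 5.7]
grip_width: 0.0661
grasp_force: 25.0
time_s: 5.92
tool_pos: [0.4612, 0.023, 0.1153]
tool_rot: [-179.9, 0.1, 88.0]
force: [-0.6, -0.4, -6.7]
grip_width: 0.0665
grasp_force: 25.0
```

The force drop of about 6.7 N suggests B is the full tin. Carrying it towards the drip tray and rereading the force there.

```bash
python3 -m creep '-0.001 -0.03 0 0 0.06;-0.003 -0.04 0 -2 0.06;-0.003 -0.04 0 -2 0.06;-0.003 -0.04 0 -2 0.06;-0.003 -0.04 0 -2 0.06;-0.003 -0.04 0 0 0.06;0 -0.03 0 0 0.06;0 0 0 0 0.06' 25 && python3 -m creep '0 0 0 0 0.06;0 0 0 0 0.06;0 0 0 0 0.06'
python3 - <<'E'
from h import *
k=cams.calibration("wrist");im=cams.read_camera("wrist");cv2.imwrite("pics/w2.png",im[:,:,::-1])
for n in("drip_tray","tin_1"):
  for d in finder.masks_of(n,"wrist"): print(n,round(d["p"],2),d["xy"],d["mask"].sum())
s=cams.calibration("side");cams.read_camera("side")
for d in finder.masks_of("drip_tray","side")[:1]: print(d["p"],fit(box(.14,.14,.016),[(d["mask"].astype(np.float32),s)],[.442,-.32,0],True,False))
for i in range(4): print(get_obs()["force"]);cams.read_camera("side")
E
```

```text
time_s: 6.92
tool_pos: [0.4452, -0.24, 0.1163]
tool_rot: [-180.0, 0.1, 79.7]
force: [-0.0, -0.1, -7.0]
grip_width: 0.0666
grasp_force: 25.0
time_s: 7.3
tool_pos: [0.4464, -0.2358, 0.1165]
tool_rot: [-180.0, -0.0, 80.1]
force: [-0.7, 0.1, -7.1]
grip_width: 0.0668
grasp_force: 25.0
drip_tray 0.69 [313.9, 216.9] 1499
tin_1 0.97 [247.7, 244.2] 14444
tin_1 0.89 [48.9, 195.8] 8223
tin_1 0.68 [210.5, 43.6] 8746
0.97 [ 4.41300e-01 -3.21300e-01  2.98000e-02 -9.99719e+01  2.72000e-02]
[ 0.82424635 -0.35259512 -6.76703911]
[-0.84499335  0.06612485 -7.58652184]
[-0.78918393  0.25435791 -6.53552946]
[ 0.56529     0.86568036 -6.58124957]
```

View pics/w2.png

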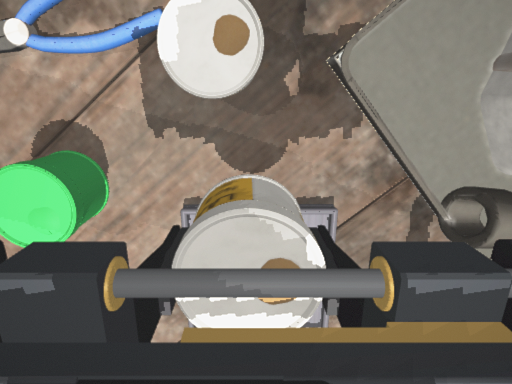

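The wrist view confirms the held tin, with the drip tray's far rim corners near (185,200) and (335,208). I'll check these against the projected tray corners.

```bash
python3 - <<'E'
from h import *
k=cams.calibration("wrist")
for z in(.016,): print(proj(place(np.array([[i*.07,j*.07,z] for i in(-1,1) for j in(-1,1)]),np.array([.4415,-.321,0]),np.radians(-9.7)),k).round())
for px in((185,200),(335,208)): print(bp(px,k,.016))
E
```

```text
[[191. 334.]
 [181. 205.]
 [328. 333.]
 [339. 204.]]
[ 0.38862568 -0.23664931  0.016     ]
[ 0.51870348 -0.2672603   0.016     ]
```

Projection agrees within about 4 px. Moving over and down.

```bash
python3 -m creep '-0.001 -0.03 0 0 0.06;-0.002 -0.04 0 0 0.06;-0.001 -0.015 0 0 0.06;0 0 0 0 0.06;0 0 -0.03 0 0.06;0 0 -0.03 0 0.06;0 0 -0.02 0 0.06;0 0 0 0 0.06' 25 && python3 -m creep '0 0 -0.006 0 0.06;0 0 -0.004 0 0.06;0 0 0 0 0.06;0 0 0 0 0.06'
```

```text
time_s: 8.75
tool_pos: [0.4414, -0.3201, 0.0352]
tool_rot: [-179.8, -0.1, 80.0]
force: [-1.2, 1.0, -6.5]
grip_width: 0.0668
grasp_force: 25.0
time_s: 9.25
tool_pos: [0.4425, -0.3219, 0.0269]
tool_rot: [180.0, 0.0, 80.0]
force: [0.7, -0.8, -6.7]
grip_width: 0.0669
grasp_force: 25.0
```

```bash
python3 -m creep '0 0 -0.003 0 0.06;0 0 0 0 0.06;0 0 0 0 0.06' 25; python3 -m creep '0 0 -0.002 0 0.06;0 0 0 0 0.06;0 0 0 0 0.06'
```

```text
time_s: 9.62
tool_pos: [0.4422, -0.3218, 0.0236]
tool_rot: [-180.0, 0.0, 80.0]
force: [0.4, -0.5, -6.3]
grip_width: 0.0662
grasp_force: 25.0
time_s: 10.0
tool_pos: [0.4422, -0.3217, 0.0216]
tool_rot: [-180.0, 0.0, 80.0]
force: [0.1, 0.1, -7.2]
grip_width: 0.0671
grasp_force: 25.0
```

```bash
python3 -m creep '0 0 -0.0015 0 0.06;0 0 0 0 0.06;0 0 0 0 0.06' 25; python3 -m creep '0 0 -0.001 0 0.06;0 0 0 0 0.06;0 0 0 0 0.06'
```

```text
time_s: 10.38
tool_pos: [0.4423, -0.3218, 0.0212]
tool_rot: [180.0, -0.1, 80.0]
force: [-4.2, 2.9, 5.5]
grip_width: 0.0668
grasp_force: 25.0
time_s: 10.75
tool_pos: [0.4423, -0.3219, 0.0212]
tool_rot: [180.0, -0.1, 80.0]
force: [-6.0, 5.1, 13.9]
grip_width: 0.0669
grasp_force: 25.0
```

It is seated on the tray floor, so I'll release, retreat, and go to C.

```bash
python3 -m creep '0 0 0.001 0 0.068;0 0 0 0 0.074;0 0 0 0 0.078;0 0 0 0 0.078;0 0 0 0 0.078;0 0 0.02 0 0.078;0 0 0.04 0 0.078;0 0 0.05 0 0.078' 25; python3 -m creep '0 0.04 0.005 0 0.087;0 0.06 0 0 0.087;0 0.06 0 0 0.087;0.001 0.042 0 0 0.087;0 0 0 0 0.087;0 0 0 0 0.087'
python3 - <<'E'
from h import *
import sys
k=cams.calibration("side");im=cams.read_camera("side");cv2.imwrite("pics/s2.png",im[100:340,150:450,::-1].repeat(2,0).repeat(2,1))
for d in finder.masks_of("tin_1","side"):
    p=bp(d["xy"],k,.03);print(round(d["p"],2),d["xy"],fit(cyl(.034,.061),[(d["mask"].astype(np.float32),k)],[p[0],p[1],0],z=False)[[0,1,4]])
print(get_obs()["tool_pos"],get_obs()["time_s"])
E
```

```text
time_s: 11.75
tool_pos: [0.4417, -0.3218, 0.1318]
tool_rot: [-180.0, 0.0, 79.9]
force: [0.5, 0.0, -1.2]
grip_width: 0.0778
grasp_force: 0.0
time_s: 12.5
tool_pos: [0.4436, -0.1208, 0.136]
tool_rot: [179.9, 0.0, 79.9]
force: [0.6, -1.2, 0.4]
grip_width: 0.0871
grasp_force: 0.0
0.85 [229.9, 308.2] [ 0.1787 -0.3284  0.0982]
0.8 [266.1, 209.1] [ 0.4428 -0.1178  0.0555]
0.77 [315.6, 248.8] [ 0.4464 -0.3141  0.0465]
0.75 [275.2, 167.4] [0.6126 0.0214 0.6378]
[ 0.44331843 -0.12140937  0.13561755] 12.6
```

View pics/s2.png

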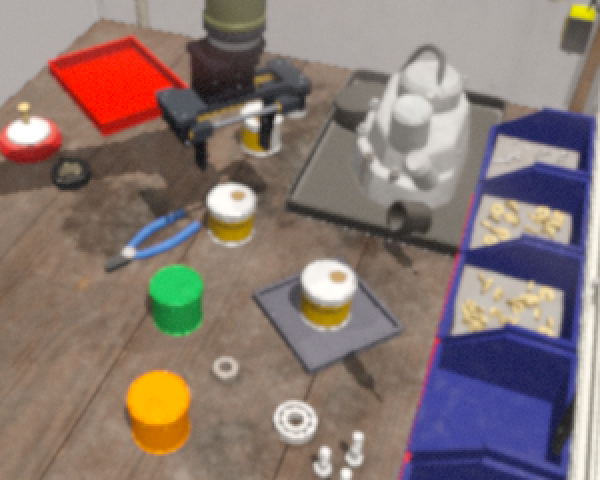

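The full tin stands in the drip tray at crop (328,295). A plier handle lies close to C at (198,228), so I'll turn the gripper 30° to keep the finger away from it.

```bash
python3 -m creep '0 0.002 0 10 0.087;0 0 0 10 0.087;0 0 0 10 0.087;0 0 -0.05 0 0.087;0 0 -0.04 0 0.087;0 0 -0.028 0 0.087;0 0 0 0 0.087;0 0 0 0 0.087' && python3 -m creep '0 0 0 0 0.06;0 0 0 0 0.06;0 0 0 0 0.06;0 0 0 0 0.06;0 0 0 0 0.06;0 0 0 0 0.06' 25 && python3 -m creep '0 0 0.01 0 0.06;0 0 0.02 0 0.06;0 0 0.03 0 0.06;0 0 0.05 0 0.06;0 0 0.02 0 0.06;0 0 0 0 0.06;0 0 0 0 0.06;0 0 0 0 0.06'
```

```text
time_s: 13.6
tool_pos: [0.444, -0.1188, 0.0181]
tool_rot: [179.9, 0.1, 109.9]
force: [-0.1, -0.2, 0.4]
grip_width: 0.0869
grasp_force: 0.0
time_s: 14.35
tool_pos: [0.4433, -0.1178, 0.0176]
tool_rot: [180.0, -0.0, 110.0]
force: [-3.7, 0.3, 5.8]
grip_width: 0.0668
grasp_force: 25.0
time_s: 15.35
tool_pos: [0.4422, -0.1177, 0.1457]
tool_rot: [-179.9, -0.0, 110.0]
force: [0.6, -0.9, -1.6]
grip_width: 0.0668
grasp_force: 25.0
```

C weighs about 1.6–2 N, so it is nearly empty. On to the far slot of the waste tray.

```bash
python3 -m creep '0.008 0.04 0 0 0.06;0.008 0.055 0 -4 0.06;0.008 0.055 0 -4 0.06;0.008 0.055 0 -4 0.06;0.008 0.055 0 -4 0.06;0.008 0.055 0 -4 0.06;0.008 0.055 0 -4 0.06;0.008 0.055 0 -1.5 0.06' 25; python3 -m creep '0.008 0.04 0 0 0.06;0.002 0.01 0 0 0.06;0 0 0 0 0.06;0 0 0 0 0.06'
python3 - <<'E'
from h import *
k=cams.calibration("wrist");im=cams.read_camera("wrist");cv2.imwrite("pics/w3.png",im[:,:,::-1])
print(get_obs()["tool_pos"],get_obs()["tool_rot"],get_obs()["force"])
print(proj(place(np.array([[i*.09,j*.12,.03] for i in(-1,1) for j in(-1,1)]),np.array([.511,.3045,0]),np.radians(-5.5)),k).round())
E
```

```text
time_s: 16.35
tool_pos: [0.5069, 0.3086, 0.1455]
tool_rot: [-179.9, 0.1, 84.4]
force: [0.8, -0.7, -2.4]
grip_width: 0.0668
grasp_force: 25.0
time_s: 16.85
tool_pos: [0.5175, 0.3549, 0.1466]
tool_rot: [-180.0, 0.1, 84.3]
force: [0.1, -0.5, -2.8]
grip_width: 0.0665
grasp_force: 25.0
[0.5176692  0.35503687 0.14691697] [-1.79993421e+02  6.14361763e-02  8.43268246e+01] [ 0.36876704 -1.508881   -2.0649524 ]
[[165. 336.]
 [142. 107.]
 [331. 336.]
 [352. 106.]]
```

View pics/w3.png

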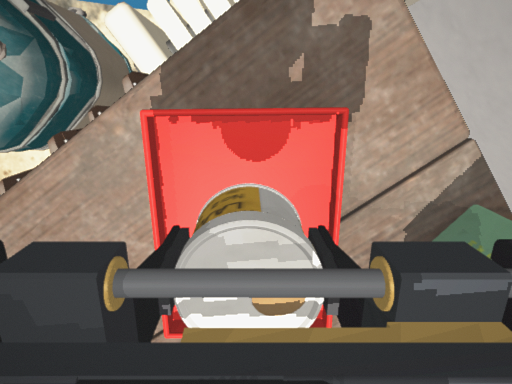

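The tray's far corners at (142,110) and (348,109) match the projection. Lowering.

```bash
python3 -m creep '-0.001 0 -0.03 0 0.06;0 0 -0.04 0 0.06;0 0 -0.03 0 0.06;0 0 -0.015 0 0.06;0 0 -0.006 0 0.06;0 0 0 0 0.06;0 0 0 0 0.06' 25; python3 -m creep '0 0 -0.003 0 0.06;0 0 0 0 0.06;0 0 0 0 0.06';python3 -m creep '0 0 -0.0015 0 0.06;0 0 0 0 0.06;0 0 0 0 0.06'
```

```text
time_s: 17.77
tool_pos: [0.5171, 0.3578, 0.0275]
tool_rot: [179.9, -0.1, 84.5]
force: [-0.2, 0.6, -1.8]
grip_width: 0.0666
grasp_force: 25.0
time_s: 18.15
tool_pos: [0.5162, 0.3573, 0.0232]
tool_rot: [180.0, -0.0, 84.5]
force: [-1.2, -0.3, -2.1]
grip_width: 0.0669
grasp_force: 25.0
time_s: 18.52
tool_pos: [0.5164, 0.3574, 0.0217]
tool_rot: [180.0, -0.0, 84.5]
force: [-0.7, -0.3, -1.2]
grip_width: 0.0669
grasp_force: 25.0
```

```bash
python3 -m creep '0 0 -0.001 0 0.06;0 0 0 0 0.06;0 0 0 0 0.06' 25; python3 -m creep '0 0 -0.0005 0 0.06;0 0 0 0 0.06'
```

```text
time_s: 18.9
tool_pos: [0.5164, 0.3574, 0.0217]
tool_rot: [180.0, -0.0, 84.5]
force: [-3.0, -1.4, 5.5]
grip_width: 0.0671
grasp_force: 25.0
time_s: 19.15
tool_pos: [0.5164, 0.3574, 0.0217]
tool_rot: [-180.0, -0.0, 84.5]
force: [-2.7, -2.7, 7.4]
grip_width: 0.0669
grasp_force: 25.0
```

```bash
python3 -m creep '0 0 0.001 0 0.068;0 0 0 0 0.074;0 0 0 0 0.08;0 0 0 0 0.08;0 0 0 0 0.08;0 0 0.02 0 0.08;0 0 0.05 0 0.08;0 0 0.055 0 0.08' 25; python3 -m creep '0 -0.05 0.005 0 0.087;0 -0.06 0 0 0.087;0 -0.06 0 0 0.087;0.01 -0.06 0 0 0.087;0.03 -0.05 0 0 0.087;0.04 -0.04 0 0 0.087;0.014 -0.02 0 0 0.087;0 0 0 0 0.087'; python3 -m creep '0 0 0 0 0.087'
python3 - <<'E'
from h import *
k=cams.calibration("wrist");im=cams.read_camera("wrist");cv2.imwrite("pics/w4.png",im[:,:,::-1])
for d in finder.masks_of("tin_1","wrist"):
    p=bp(d["xy"],k,.045);print(round(d["p"],2),d["xy"], fit(cyl(.034,.061),[(d["mask"].astype(np.float32),k)],[p[0],p[1],0],z=False)[[0,1,4]])
print(get_obs()["tool_pos"],get_obs()["time_s"])
E
```

```text
time_s: 20.15
tool_pos: [0.5161, 0.357, 0.1484]
tool_rot: [180.0, 0.0, 84.5]
force: [0.5, -0.1, 0.6]
grip_width: 0.0799
grasp_force: 0.0
time_s: 21.15
tool_pos: [0.6112, 0.0144, 0.1524]
tool_rot: [179.9, 0.1, 84.2]
force: [0.2, -0.1, 0.4]
grip_width: 0.0872
grasp_force: 0.0
time_s: 21.28
tool_pos: [0.6099, 0.0186, 0.1517]
tool_rot: [180.0, -0.1, 84.5]
force: [-0.3, 0.6, -0.5]
grip_width: 0.0868
grasp_force: 0.0
0.6 [250.2, 190.0] [0.6103 0.015  0.0227]
[0.60972572 0.01923913 0.15146066] 21.375
```

View pics/w4.png

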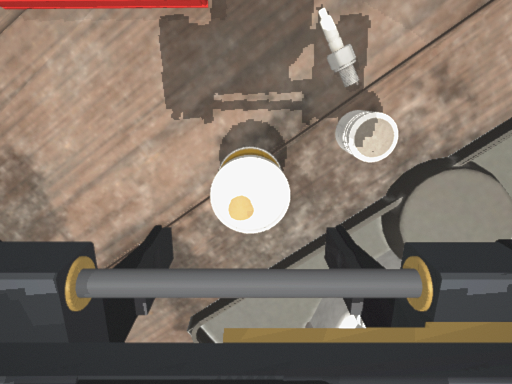

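The tin lid is at (250,190), with the piston at (368,135) clear. The grey machine tray's edge runs (190,330)–(400,200), so I'll check its distance from the right finger.

```bash
python3 - <<'E'
from h import *
k=cams.calibration("wrist")
for z in(0,.02): print([bp(p,k,z).round(3).tolist() for p in((190,330),(290,268),(400,200),(350,135))])
for yaw in(84.5,100,115):
    u=np.array([np.sin(np.radians(yaw)),-np.cos(np.radians(yaw)),0]);w=np.array([-u[1],u[0],0]);c=np.array([.6103,.0155,.017])
    print(yaw,[(c+s*r*u+t*w).round(3)[:2].tolist() for s in(1,) for r in (.0435,.0585) for t in(-.011,.011)])
E
```

```text
[[0.521, -0.166, 0.0], [0.646, -0.093, 0.0], [0.766, -0.022, 0.0], [0.713, 0.051, 0.0]]
[[0.527, -0.149, 0.02], [0.644, -0.081, 0.02], [0.756, -0.015, 0.02], [0.707, 0.054, 0.02]]
84.5 [[0.653, 0.0], [0.655, 0.022], [0.667, -0.001], [0.67, 0.021]]
100 [[0.655, 0.012], [0.651, 0.034], [0.67, 0.015], [0.666, 0.036]]
115 [[0.654, 0.024], [0.645, 0.044], [0.668, 0.03], [0.659, 0.05]]
```

Clear by over 6 cm. Grasping A.

```bash
python3 -m creep '0 -0.003 -0.03 0 0.087;0 0 -0.04 0 0.087;0 0 -0.04 0 0.087;0 0 -0.024 0 0.087;0 0 0 0 0.087;0 0 0 0 0.087' && python3 -m creep '0 0 0 0 0.06;0 0 0 0 0.06;0 0 0 0 0.06;0 0 0 0 0.06;0 0 0 0 0.06;0 0 0 0 0.06' 25 && python3 -m creep '0 0 0.01 0 0.06;0 0 0.02 0 0.06;0 0 0.04 0 0.06;0 0 0.05 0 0.06;0 0 0.01 0 0.06;0 0 0 0 0.06;0 0 0 0 0.06;0 0 0 0 0.06'
```

```text
time_s: 22.12
tool_pos: [0.611, 0.015, 0.0184]
tool_rot: [179.9, -0.0, 84.5]
force: [0.5, -0.6, 0.1]
grip_width: 0.0868
grasp_force: 0.0
time_s: 22.88
tool_pos: [0.6107, 0.0143, 0.0177]
tool_rot: [179.9, -0.0, 84.5]
force: [-1.5, 0.2, 5.9]
grip_width: 0.0663
grasp_force: 25.0
time_s: 23.88
tool_pos: [0.6091, 0.0142, 0.1453]
tool_rot: [-179.8, 0.1, 84.5]
force: [-0.8, -0.5, -2.2]
grip_width: 0.0667
grasp_force: 25.0
```

```bash
python3 -m creep '-0.02 0.01 0 0 0.06;-0.04 0.03 0 0 0.06;-0.033 0.045 0 0 0.06;-0.01 0.055 0 0 0.06;0 0.055 0 0 0.06;0 0.035 0 0 0.06;0 0.008 0 0 0.06;0 0 0 0 0.06' 25; python3 -m creep '0 0 0 0 0.06;0 0 -0.03 0 0.06;0 0 -0.04 0 0.06;0 0 -0.03 0 0.06;0 0 -0.015 0 0.06;0 0 -0.004 0 0.06;0 0 0 0 0.06;0 0 0 0 0.06'; python3 -m creep '0 0 -0.003 0 0.06;0 0 0 0 0.06;0 0 0 0 0.06'
```

```text
time_s: 24.88
tool_pos: [0.5069, 0.2516, 0.1462]
tool_rot: [-180.0, 0.1, 84.5]
force: [0.5, -0.7, -2.3]
grip_width: 0.0662
grasp_force: 25.0
time_s: 25.88
tool_pos: [0.5082, 0.2527, 0.0294]
tool_rot: [179.9, -0.1, 84.5]
force: [-0.4, 0.5, -2.4]
grip_width: 0.0662
grasp_force: 25.0
time_s: 26.25
tool_pos: [0.5072, 0.2523, 0.0252]
tool_rot: [180.0, 0.0, 84.5]
force: [-0.6, 0.1, -0.7]
grip_width: 0.0663
grasp_force: 25.0
```

```bash
python3 -m creep '0 0 -0.003 0 0.06;0 0 0 0 0.06;0 0 0 0 0.06' 25; python3 -m creep '0 0 -0.001 0 0.06;0 0 0 0 0.06;0 0 0 0 0.06';  python3 -m creep '0 0 -0.0005 0 0.06;0 0 0 0 0.06;0 0 0 0 0.06'
```

```text
time_s: 26.62
tool_pos: [0.5071, 0.2522, 0.022]
tool_rot: [-180.0, 0.0, 84.5]
force: [0.3, 0.7, -1.6]
grip_width: 0.0665
grasp_force: 25.0
time_s: 27.0
tool_pos: [0.5072, 0.2523, 0.0217]
tool_rot: [-180.0, -0.0, 84.5]
force: [-2.9, -1.3, 6.0]
grip_width: 0.0665
grasp_force: 25.0
time_s: 27.38
tool_pos: [0.5072, 0.2523, 0.0217]
tool_rot: [-180.0, -0.0, 84.5]
force: [-3.4, -2.1, 8.3]
grip_width: 0.0661
grasp_force: 25.0
```

Seated. I'll release, back off, and check.

```bash
python3 -m creep '0 0 0.001 0 0.068;0 0 0 0 0.074;0 0 0 0 0.08;0 0 0 0 0.08;0 0 0 0 0.08;0 0 0.02 0 0.08;0 0 0.05 0 0.08;0 0 0.055 0 0.08' 25; python3 -m creep '0 -0.04 0.03 0 0.08;0 -0.05 0.04 0 0.08;0 -0.04 0.03 0 0.08;0 0 0 0 0.08;0 0 0 0 0.08'
python3 - <<'E'
from h import *
T={"drip":(.4415,-.321,-9.7),"waste":(.511,.3045,-5.5)}
for c in("scene","side","wrist"):
  k=cams.calibration(c);im=cams.read_camera(c);cv2.imwrite(f"pics/{c}9.png",im[:,:,::-1])
  for d in finder.masks_of("tin_1",c):
    p=bp(d["xy"],k,.03);f=fit(cyl(.034,.061),[(d["mask"].astype(np.float32),k)],[p[0],p[1],0],z=False)
    n="drip" if f[1]<0 else "waste";t=T[n];a=np.radians(t[2]);dx,dy=f[0]-t[0],f[1]-t[1]
    print(c,round(d["p"],2),f[[0,1,4]],n,round(np.cos(a)*dx+np.sin(a)*dy,4),round(-np.sin(a)*dx+np.cos(a)*dy,4))
  for n in("the_piston","plug"): print(n,[bp(d["xy"],k,.02).round(3) for d in finder.masks_of(n,c)][:1])
cv2.imwrite("pics/final.png",np.hstack([cv2.imread("pics/side9.png")[90:350,130:400],cv2.imread("pics/scene9.png")[90:350,60:330]]))
print(get_obs()["time_s"])
E
```

```text
time_s: 28.38
tool_pos: [0.5066, 0.2519, 0.1472]
tool_rot: [-179.9, 0.1, 84.5]
force: [1.3, 0.0, 0.4]
grip_width: 0.08
grasp_force: 0.0
time_s: 29.0
tool_pos: [0.5069, 0.1243, 0.2452]
tool_rot: [-180.0, -0.0, 84.5]
force: [-0.3, -0.0, 0.7]
grip_width: 0.0801
grasp_force: 0.0
scene 0.86 [0.512  0.2547 0.0458] waste 0.0058 -0.0495
scene 0.66 [0.5239 0.3557 0.0707] waste 0.0079 0.0522
scene 0.65 [ 0.4489 -0.3227  0.0503] drip 0.0076 -0.0004
scene 0.57 [ 0.2888 -0.2077  0.0553] drip -0.1696 0.086
the_piston [array([0.525, 0.246, 0.02 ])]
plug [array([0.699, 0.133, 0.02 ])]
side 0.83 [ 0.2873 -0.205   0.062 ] drip -0.1715 0.0884
side 0.79 [ 0.4457 -0.3139  0.0644] drip 0.0029 0.0077
side 0.61 [0.5193 0.3662 0.1978] waste 0.0023 0.0622
side 0.61 [ 0.179  -0.3276  0.0672] drip -0.2576 -0.0507
side 0.6 [0.5096 0.2623 0.0503] waste 0.0027 -0.0421
the_piston [array([0.728, 0.065, 0.02 ])]
plug [array([0.683, 0.114, 0.02 ])]
wrist 0.91 [0.5061 0.2545 0.027 ] waste -0.0001 -0.0502
the_piston [array([0.723, 0.053, 0.02 ])]
plug [array([0.696, 0.125, 0.02 ])]
29.6
```

View pics/final.png

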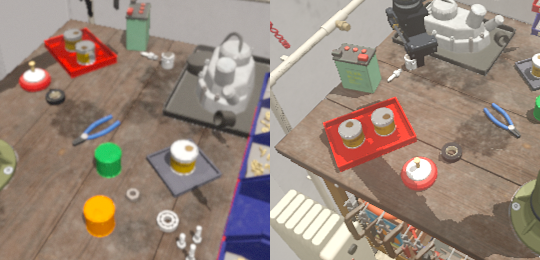

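All three tins are upright well within their trays: the full one at left (183,160), and the empties at right (350,132) and (383,123). The piston and spark plug are unmoved.

```bash
python3 -c "
from cell import ticket
print(ticket.sign_off())"
```

```text
the job is handed in; nothing more can be done
None
```

The job is handed in (sign-off returned no verdict): the full tin (about 7 N) stands in the drip tray, the two nearly empty ones (about 2 N each) stand side by side in the waste tray, and in the last pictures the piston and spark plug had not moved; robot time was about 30 s of the 67 s allowed.

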